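# Clear the mould chest's lid and hold it open

## Robot

A 6-joint arm with a two-finger parallel gripper is mounted at the origin on the work surface. World frame = base frame: x ahead of the robot, y to its left, z up, the work surface at z = 0. Lengths are in m, angles in rad, forces in N, time in s.
With the tool pointing down it reaches from about 0.275 to 0.75 m from the base axis. Payload 10.2 kg.
Tool frame: the origin (TCP) lies midway between the tips of the shut fingers; the grasp point (between the pads) lies 19 mm behind it (tcp_to_grasp is the distance from the TCP to the grasp point, in m); z points along the fingers, y is the line along which they close (so a half turn about z gives the same grasp; the last joint's range is limited). The gripper opens to 85 mm and grips with 20 to 120 N. Pads are 22 mm wide; open, the fingers measure 114 mm over their backs; the gripper's body (76 mm by 85 mm) begins 54 mm behind the grasp point. The pads swing forward as they close: fully open they stand 13 mm farther back than shut.
Start: joints at [-1.537, 0.313, 1.498, -0, 1.331, -0.223], TCP at [0.133, -0.508, 0.231] pointing down, gripper open.
Joint ranges: [-2.94, 2.94], [-0.97, 2.17], [0.19, 2.56], [-1.23, 4.37], [0.02, 3.11], [-2.88, 2.88]. Speed limits (rad/s): [2.39, 2.39, 3.01, 3.14, 3.14, 3.14].

## Interface

Orientations are given as a unit quaternion [w, x, y, z].
In Python, from station import * gives the robot as it stands. The module is installed in compiled form; this text tells all that it offers.
- The arm moves only by the shell command python3 -m handwheel 'ROWS' [FORCE]. ROWS is a JSON object of lists of equal length, an entry for each row: "hand": the gripper's target within -1 to 1 (fully open at 1, half-way at 0, shut at -1); "travel": the shift along the tool's x, y, z in mm, a list of three; "turn": the turn about the tool's z in rad. In form: {"hand": [hand, ...], "travel": [[x, y, z], ...], "turn": [turn, ...]}. A call has 1 to 20 rows; each row shifts and turns the commanded pose from where the row before left it, along the tool's axes as they then stand; what a row does not reach is not made up. A row lasts 1/8 s, in which the tool goes at most 62.5 mm and 10.7 degrees, less where a joint would pass 70% of its speed; a pose out of reach is approached as far as the arm can. A call is refused whole if a number of a shift passes 62.5 or a number of a turn 0.188, either way. A call with a gripper value outside its range is refused whole. The fingers move at their own pace and stop on an object; FORCE is the grip in N (left out, the last holds). Time passes only in rows, so rows that do not move let the fingers close. It gives the time, the measured TCP pose, the force, the opening and the grip force at its end, in the units of the state.
- observe(): the state, without advancing time (a new reading comes with each control period).
- get_image(name): name is "scene" or "side" or "wrist"; returns (picture, depth): 384x512x3 uint8, red, green, blue; 384x512 float32, m along the optical axis (not along the pixel's ray), 0 where there is no reading.
- camera_model(name): a dict with "fx", "fy", "cx", "cy" (pixels), "k1" (the pictures are not rectified: a ray, as slopes to the right and down, at radius r is drawn at 1 + k1 r^2 times it, then the intrinsics apply), "R" (3x3) and "t" (3): a world point X has camera coordinates R X + t. Camera axes: x right, y down, z forward; pixel columns grow to the right and rows downward; lengths in m; the calibration is good to about 2 mm. A picture is of the moment at which its call begins: read the wrist's pose just before it. camera_model takes no time and is no camera call; for the wrist camera it gives the pose at the moment of the call.
- sign_off(): hands the job in; it is judged then, once.
The state is a dict: "clock": time; "joints": joint angles; "dq": joint speeds; "tau": joint torques, N m; "tool_pos": TCP position; "orientation": TCP orientation; "force": force on the tool from outside, world axes, zero at the start; "ft_torque": the same for the moment, N m; "grip_width": finger opening in m; "grip_force": force on a finger pad.
Only numpy, scipy, OpenCV 4.12 (cv2) and the standard library are available. Lean on these libraries where they do the work, as an engineer would, in place of code of your own. Each camera call takes 0.05 s, during which the arm holds its last target. There are 200 camera calls.

## Task

A turned wooden foot block stands on the closed lid of the plywood mould chest: lift it off without letting it fall to the table and balance it upright on the middle of the round top of the domed plaster mould, let go, and leave it resting there. Then lift the chest lid to 60 degrees from closed, to within about five degrees, and keep holding it there with the gripper so the moulds inside can be looked over: the lid falls shut by itself, so the program finishes while still holding it. Leave the other things on the table where they are.

Things in the scene. Friction and masses are not known exactly. Their poses are not given: they have to be found in the camera images.
- foot: turned wooden foot block, about 60 to 120 g: a flat disc 70 mm across and 16 mm thick with a round knob 26 mm across in the middle of it; 50 mm high overall. Origin at the centre of the flat underside, z up along the knob. At the start it stands on the chest lid, between the handle and the hinge
- foot_knob (a point): point on the axis of the foot block's knob, 36 mm above the block's underside and 14 mm below the knob's top: a place to grip
- crown (a point): the highest point of the domed white plaster mould (a round plinth 184 mm across and 25 mm high with a spherical dome of 90 mm radius on it; crown 70 mm above the table). The mould is heavy and fixed; its place changes from start to start
- hump: the domed white plaster mould itself; origin at the centre of its underside, below the crown
- chest: open-topped plywood chest standing on the table, 220 mm deep (its x), 270 mm wide (its y), 110 mm high, fixed; origin at the centre of its underside; x points from the front (handle side, towards the robot) to the hinge side. Its place and yaw change. Plaster moulds lie inside
- lid (a joint): angle of the chest lid, rad: 0 closed, grows as it opens, stop at 1.4. The lid is a plywood board 225 mm deep, 270 mm wide, 9 mm thick, about 250 to 450 g, on free hinges: it falls shut from any angle when let go
- lid_hinge (a point): middle of the lid's hinge axis, on the chest's far rim, 110 mm above the table; level with the lid's underside. The axis runs along the chest's y; the front of the lid swings up and away from the robot
- lid_handle (a point): middle of the lid's handle: a round steel bar, 10 mm thick and 110 mm long, parallel to the hinge, on two posts at its ends. With the lid closed it lies 190 mm in front of the hinge axis and 49 mm above it (bar axis 40 mm above the lid's top face, 35 mm behind the lid's front edge). Pinched between the fingers from above, the bar can turn in the grip while the gripper stays pointing down
- small_mould: bystander: white plaster block mould 70 x 100 x 50 mm with two dark bands, standing on the table on the robot's side of the domed mould; origin at the centre of its underside
- mug: bystander: white mug, rim radius 38, 85 mm high, behind the domed mould; origin at the centre of its underside
- brush: bystander: brush 160 mm long lying far to the left; origin under its middle
- octagon: bystander: eight-sided flat-topped white plaster mould 120 mm across, 70 mm high, dark cross bands, at the far side of the table; origin at the centre of its underside
- tape: bystander: cardboard ring 100 mm across, 30 mm high, far to the left; origin at the centre of its underside
- mallet: bystander: mallet lying far to the right; origin under its middle
Not all that is in view belongs to the job. What is meant by the foot is not pink, and is the larger of those in its own colour.

How it is judged:
By the outcome, as a careful person would: the job done as asked, in the order asked, and still so for the second after the job is handed in, while the arm keeps its last pose, push and grip.
It also fails if it takes over 67 s, if anything falls off the work surface, if the arm or the gripper's body presses on something with over 40 N, if the wrist force passes 120 N, or if a joint passes its speed limit or range.

## Working session

There is one attempt and no reset: what is moved stays moved. The work goes in short steps, Python scripts to look and compute and a shell command to move; the robot and the scene stay as the last step left them, time stands still between calls to the robot, and variables do not carry over. Pictures are saved under pics/ and viewed, at most 10 in all, crops included, and the job is handed in when it is done.

```bash
mkdir -p pics
cat > h.py <<'E'
import numpy as np, cv2
from station import *
def cloud(name):
    m=camera_model(name); im,d=get_image(name)
    K=np.array([[m["fx"],0,m["cx"]],[0,m["fy"],m["cy"]],[0,0,1.]])
    v,u=np.mgrid[0:384,0:512]
    p=np.stack([u,v],-1).reshape(-1,1,2).astype(float)
    s=cv2.undistortPoints(p,K,np.array([m["k1"],0,0,0.])).reshape(384,512,2)
    c=np.concatenate([s*d[...,None],d[...,None]],-1)
    P=(c-np.array(m["t"]))@np.array(m["R"])
    P[d==0]=np.nan
    return im,P
def save(n,im): cv2.imwrite("pics/"+n+".png",im[...,::-1])
E
python3 - <<'E'
from h import *
s=observe();print(s)
a,P=cloud("scene");b,Q=cloud("side")
np.savez("c0.npz",a=a,P=P,b=b,Q=Q)
save("scene",a);save("side",b)
for n in("scene","side"):
    m=camera_model(n);print(n,-np.array(m["R"]).T@np.array(m["t"]))
E
```

```text
{'clock': 0.0, 'joints': array([-1.53739331e+00,  3.13462573e-01,  1.49841370e+00,  1.02546632e-05,
        1.33100564e+00, -2.23442666e-01]), 'dq': array([-1.14372532e-03,  1.36056198e-03,  6.35340492e-04,  3.61826663e-05,
        1.41183469e-04,  5.66017590e-04]), 'tau': array([ 5.10393565e-04, -4.12257564e+01, -2.59749055e+01, -1.33943740e-04,
        4.08662745e-03, -6.58411437e-06]), 'tool_pos': array([ 0.13332684, -0.50753126,  0.23073744]), 'orientation': array([-6.41249695e-04,  9.91765064e-01,  1.28068896e-01,  6.61178819e-05]), 'force': array([-0.62579955,  0.64198325,  0.26390103]), 'ft_torque': array([-0.01580755, -0.01643041,  0.01489428]), 'grip_force': 0.0, 'grip_width': 0.08575359773727984}
scene [ 1.49841719 -1.12898707  1.18208638]
side [0.05724806 1.07762828 0.83030421]
```

View pics/scene.png

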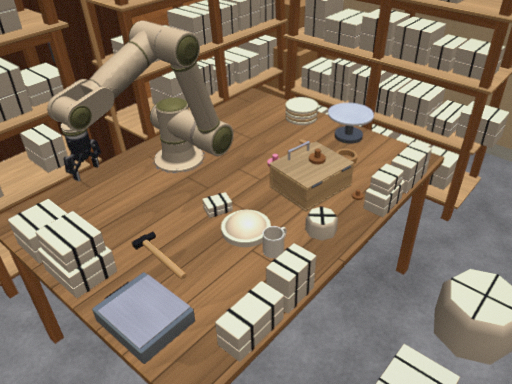

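View pics/side.png

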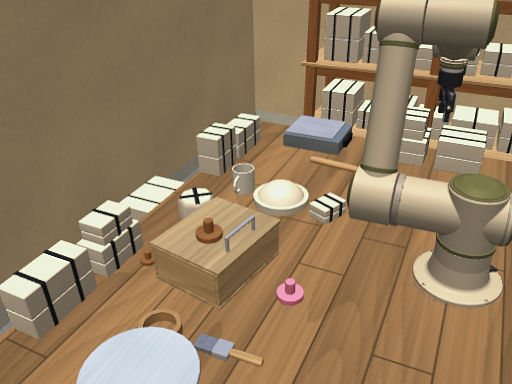

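The candidates in the side view are a brown foot on the lid (208,231), a small brown one on the table (148,257) and a pink one (290,293). The one on the lid fits: it is not pink, it is the larger brown one, and it stands between handle and hinge. I'll confirm it in a crop while measuring.

Run:
```python
from h import *
z=np.load("c0.npz")
b=z["b"];save("crop",cv2.resize(b[200:320,130:310],None,fx=4,fy=4,interpolation=cv2.INTER_CUBIC))
pts=[]
for I,P in((z["a"],z["P"]),(z["b"],z["Q"])):
    X,Y,Z=P[...,0],P[...,1],P[...,2]
    # lid top
    m=(abs(Z-.119)<.006)&(X>.2)&(X<.9)&(Y>-.05)&(Y<.6)
    n,l,st,c=cv2.connectedComponentsWithStats(m.astype(np.uint8))
    k=1+st[1:,4].argmax();q=P[l==k]
    print("lid",len(q),np.median(q[:,2]),cv2.minAreaRect(q[:,:2].astype(np.float32)*1000))
    cen=np.median(q[:,:2],0)
    near=np.hypot(X-cen[0],Y-cen[1])<.2
    h=cv2.cvtColor(I,cv2.COLOR_RGB2HSV)
    br=near&(Z>.128)&(h[...,1]>110)
    q=P[br];print("foot",len(q),q.mean(0),q.max(0),q.min(0))
    t=q[q[:,2]>.152];print(" knob",len(t),t.mean(0),t.max(0),t.min(0))
    d=q[(q[:,2]<.139)];print(" disc",len(d),cv2.minEnclosingCircle(d[:,:2].astype(np.float32)*1000))
    bar=near&(Z>.148)&(h[...,1]<80); q=P[bar]; print("bar",len(q),np.median(q,0),cv2.minAreaRect(q[:,:2].astype(np.float32)*1000), q[:,2].max())
    # dome: sphere fit
    m=(Z>.03)&(Z<.08)&(X>.3)&(X<.85)&(Y>-.35)&(Y<.05)
    n,l,st,c=cv2.connectedComponentsWithStats(m.astype(np.uint8))
    for k in range(1,n):
        if st[k,4]<60: continue
        q=P[l==k]; A=np.c_[2*q,np.ones(len(q))]
        s=np.linalg.lstsq(A,(q**2).sum(1),rcond=None)[0]
        print("blob",c[k],st[k,4],q.mean(0),q.max(0),"sph",s[:3],np.sqrt(s[3]+s[:3]@s[:3]))
```

```text
lid 1651 0.12120649261469024 ((600.1491088867188, 213.46359252929688), (280.30584716796875, 238.8535614013672), 81.20364379882812)
foot 171 [0.61005297 0.23439623 0.14401253] [0.64207868 0.27622828 0.17564674] [0.56969292 0.2039503  0.1280418 ]
 knob 40 [0.60908507 0.23756858 0.1656972 ] [0.61998535 0.25399808 0.17564674] [0.59610793 0.22765228 0.15238837]
 disc 83 ((606.1475830078125, 239.70755004882812), 36.91033935546875)
bar 65 [0.52462784 0.22135588 0.1641159 ] ((523.8876342773438, 225.44036865234375), (123.09797668457031, 16.941452026367188), 79.07763671875) 0.1730598345280174
blob [217.17336683 201.6959799 ] 398 [ 0.41596855 -0.15647558  0.04890706] [ 0.46146488 -0.09292963  0.05999182] sph [ 0.40944428 -0.15234801  0.02250952] 0.04697339863388286
blob [320.93925234 220.58099688] 642 [ 0.80209281 -0.00632709  0.06302603] [0.84928882 0.04985    0.07989698] sph [0.79496685 0.00663507 0.03516564] 0.052217454267965036
blob [245.77541899 224.01675978] 895 [ 0.59394698 -0.18663698  0.05252644] [ 0.65767354 -0.09218165  0.07658828] sph [ 0.57708245 -0.16918783 -0.01600011] 0.08851167
[... 948 characters left out ...]
019386
blob [242.2295082  176.67447307] 427 [ 0.72202213 -0.17502985  0.05890756] [ 0.76343927 -0.11062466  0.07990891] sph [ 0.73101201 -0.17909012  0.05418976] 0.04158351974259574
blob [280.30346476 192.27001195] 837 [ 0.56732161 -0.14335054  0.04984727] [ 0.64738102 -0.09153178  0.07143188] sph [ 0.57795882 -0.1684778  -0.0165133 ] 0.08508251034627429
blob [196.42891566 196.25783133] 415 [0.78945573 0.01271725 0.06826469] [0.84465794 0.04999054 0.07488092] sph [ 0.79243726  0.01214544 -0.00231085] 0.07971180235620232
blob [326.92696629 204.26966292] 534 [ 0.40723532 -0.13997518  0.04512651] [ 0.45940734 -0.09110331  0.05282951] sph [ 0.41066537 -0.14729687  0.00529401] 0.05595069694153449
```

View pics/crop.png

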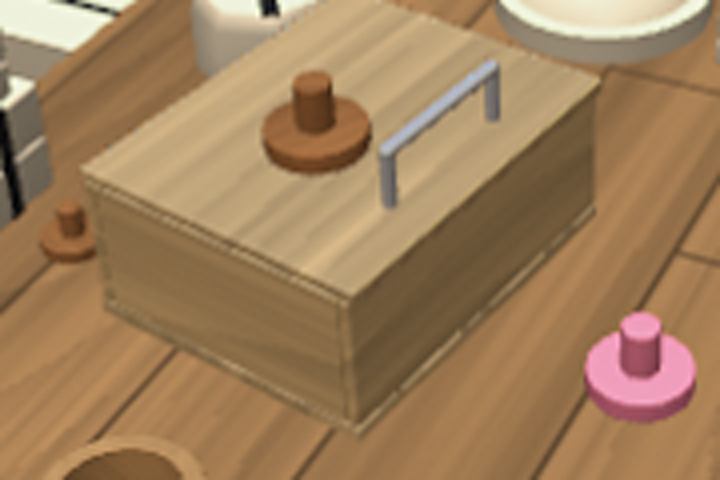

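The crop confirms it: the large brown foot stands on the lid at crop (313,115), behind the handle. The small brown one is at (70,235) and the pink one at (640,380). Next I turn the tool so the fingers close parallel to the bar, then work out the travel.

```bash
cat >> h.py <<'E'
from scipy.spatial.transform import Rotation as Ro
def go(target,ang=None):
    "tool-frame mm to target; turn to bring tool x to world angle ang (deg)"
    s=observe();w,x,y,z=s["orientation"];R=Ro.from_quat([x,y,z,w]).as_matrix()
    a=np.degrees(np.arctan2(R[1,0],R[0,0]))
    print("tcp",s["tool_pos"].round(4),"xang",a.round(2),"zax",R[:,2].round(3),"t",s["clock"],"w",s["grip_width"].round(4),"gf",s["grip_force"].round(1),"F",s["force"].round(1))
    print("travel",(R.T@(np.array(target)-s["tool_pos"])*1000).round(1),"" if ang is None else "turn %.3f"%np.radians((a-ang+180)%360-180))
E
python3 -m handwheel '{"hand":[1,1,1],"travel":[[0,0,0],[0,0,0],[0,0,0]],"turn":[0.14,0.14,0.14]}' 40
python3 -c "
from h import *
go([.605,.242,.24],-9.3)"
```

```text
clock: 0.48
tool_pos: [0.1333, -0.5076, 0.2309]
orientation: [-0.0, 0.996, -0.084, -0.0]
force: [-0.5, -0.7, -0.2]
grip_width: 0.0854
grip_force: 0.0Traceback (most recent call last):
  File "<string>", line 3, in <module>
    go([.605,.242,.24],-9.3)
    ~~^^^^^^^^^^^^^^^^^^^^^^
  File "h.py", line 19, in go
    print("tcp",s["tool_pos"].round(4),"xang",a.round(2),"zax",R[:,2].round(3),"t",s["clock"],"w",s["grip_width"].round(4),"gf",s["grip_force"].round(1),"F",s["force"].round(1))
                                                                                                  ^^^^^^^^^^^^^^^^^^^^^
AttributeError: 'float' object has no attribute 'round'
```

```bash
sed -i 's/s\["grip_width"\].round(4)/round(s["grip_width"],4)/;s/s\["grip_force"\].round(1)/round(s["grip_force"],1)/' h.py
python3 -c "
from h import *
go([.605,.242,.24],-9.3)"
```

```text
tcp [ 0.1333 -0.5076  0.2309] xang -9.61 zax [-0.     0.001 -1.   ] t 0.475 w 0.0854 gf 0.0 F [-0.5 -0.7 -0.2]
travel [ 339.9 -817.9   -8.5] turn -0.005
```

```bash
python3 -m handwheel '{"hand":[1,1,1,1,1,1,1,1,1,1,1,1,1,1,1,1,1,1],"travel":[[19,-45,-1],[19,-45,-1],[19,-45,-1],[19,-45,-1],[19,-45,-1],[19,-45,-1],[19,-45,-1],[19,-45,-1],[19,-45,-1],[19,-45,0],[19,-45,0],[19,-45,0],[19,-45,0],[19,-46,0],[19,-46,0],[19,-46,0],[18,-46,0],[18,-46,0]],"turn":[0,0,0,0,0,0,0,0,0,0,0,0,0,0,0,0,0,0]}'
python3 - <<'E'
from h import *
go([.605,.242,.138],-9.3)
a,P=cloud("wrist");go([.605,.242,.138]);save("w1",a)
np.savez("w1.npz",a=a,P=P)
m=camera_model("wrist");print(-np.array(m["R"]).T@m["t"])
h=cv2.cvtColor(a,cv2.COLOR_RGB2HSV);Z=P[...,2]
k=(Z>.128)&(Z<.18)&(h[...,1]>110)
q=P[k];t=q[q[:,2]>.16];print(len(q),len(t),t.mean(0),cv2.minEnclosingCircle(t[:,:2].astype(np.float32)*1000),t[:,2].max())
d=q[q[:,2]<.139];print(cv2.minEnclosingCircle(d[:,:2].astype(np.float32)*1000))
E
```

```text
clock: 2.72
tool_pos: [0.6017, 0.2426, 0.2399]
orientation: [0.0, 0.997, -0.082, -0.0]
force: [0.4, 0.0, 0.1]
grip_width: 0.0855
grip_force: 0.0
tcp [0.6017 0.2426 0.2399] xang -9.35 zax [-0.001 -0.    -1.   ] t 2.725 w 0.0855 gf 0.0 F [0.4 0.  0.1]
travel [  3.4   0.  101.9] turn -0.001
tcp [0.6028 0.2469 0.2384] xang -9.19 zax [-0.001  0.002 -1.   ] t 2.775 w 0.0855 gf 0.0 F [ 2.4  3.7 -0.5]
travel [  3.1   4.6 100.4] 
[0.68455912 0.23409846 0.38054049]
3995 727 [0.60676488 0.24072896 0.16830884] ((605.6659545898438, 241.26023864746094), 13.007680892944336) 0.17117300048637102
((605.3182983398438, 240.9178466796875), 34.79200744628906)
```

View pics/w1.png

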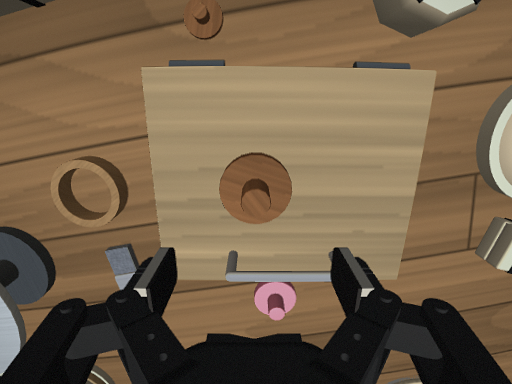

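The wrist view shows the foot at (255,187), the bar at (280,277), and fingers on either side of the knob line. I'll go down part way and correct.

```bash
python3 -m handwheel '{"hand":[1,1,1],"travel":[[0,0,20],[0,0,10],[0,0,0]],"turn":[0,0,0]}'
python3 -c "
from h import *
go([.6055,.241,.139],-9.3)"
```

```text
clock: 3.15
tool_pos: [0.6009, 0.2408, 0.2097]
orientation: [0.0, 0.997, -0.082, -0.001]
force: [0.8, -0.3, 0.3]
grip_width: 0.0851
grip_force: 0.0
tcp [0.6009 0.2408 0.2097] xang -9.37 zax [-0.002 -0.    -1.   ] t 3.15 w 0.0851 gf 0.0 F [ 0.8 -0.3  0.3]
travel [ 4.6 -1.  70.7] turn -0.001
```

```bash
python3 -m handwheel '{"hand":[1,1,1,1,-1,-1,-1,-1,-1,-1,-1,-1],"travel":[[4,-1,15],[0,0,25],[0,0,20],[0,0,10],[0,0,0],[0,0,0],[0,0,0],[0,0,0],[0,0,0],[0,0,0],[0,0,0],[0,0,0]],"turn":[0,0,0,0,0,0,0,0,0,0,0,0]}' 40
python3 -c "
from h import *
go([.6055,.241,.139],-9.3)"
```

```text
clock: 4.65
tool_pos: [0.6057, 0.2415, 0.1411]
orientation: [-0.0, 0.997, -0.081, 0.001]
force: [-0.7, -0.4, 5.5]
grip_width: 0.0249
grip_force: 39.3
tcp [0.6057 0.2415 0.1411] xang -9.35 zax [ 0.001  0.    -1.   ] t 4.65 w 0.0249 gf 39.3 F [-0.7 -0.4  5.5]
travel [-0.1  0.6  2.1] turn -0.001
```

```bash
python3 -m handwheel '{"hand":[-1,-1,-1,-1,-1],"travel":[[0,0,-10],[0,0,-30],[0,0,-40],[0,0,-30],[0,0,0]],"turn":[0,0,0,0,0]}' 40
python3 - <<'E'
from h import *
go([.5775,-.169,.24],-9.3)
a,P=cloud("side");save("s2",a[60:300,120:440])
E
```

```text
clock: 5.28
tool_pos: [0.6059, 0.2416, 0.2527]
orientation: [-0.001, 0.997, -0.081, 0.002]
force: [-0.1, 0.4, -1.4]
grip_width: 0.0247
grip_force: 39.3
tcp [0.6059 0.2416 0.2527] xang -9.35 zax [ 0.004  0.001 -1.   ] t 5.275 w 0.0247 gf 39.3 F [-0.1  0.4 -1.4]
travel [ 38.6 409.8  12.2] turn -0.001
```

View pics/s2.png

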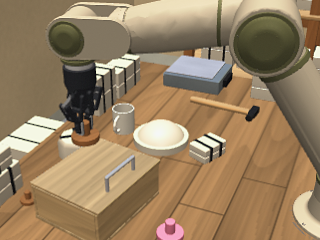

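The foot is held level at (85,138), and the mould is clear at (162,136). I'll move most of the way, then measure the dome with the wrist camera.

```bash
python3 -m handwheel '{"hand":[-1,-1,-1,-1,-1,-1,-1,-1,-1,-1],"travel":[[3,20,0],[4,35,0],[5,40,0],[5,45,0],[5,45,0],[4,40,0],[4,30,0],[2,15,0],[0,0,0],[0,0,0]],"turn":[0,0,0,0,0,0,0,0,0,0]}' 40
python3 - <<'E'
from h import *
from scipy.optimize import least_squares
go([.5775,-.169,.24],-9.3)
a,P=cloud("wrist")
np.savez("w3.npz",a=a,P=P);save("w3",a)
X,Y,Z=P[...,0],P[...,1],P[...,2]
m=(Z>.035)&(Z<.08)&(np.hypot(X-.5775,Y+.169)<.085);q=P[m]
f=least_squares(lambda c:np.linalg.norm(q-c,axis=1)-.09,[.5775,-.169,-.02],loss="soft_l1",f_scale=.003);print(len(q),f.x,np.abs(f.fun).mean(),q[:,2].max())
r=P[(Z>.012)&(Z<.03)&(np.hypot(X-.5775,Y+.169)<.1)&(np.hypot(X-.5775,Y+.169)>.08)];print(len(r),cv2.minEnclosingCircle(r[:,:2].astype(np.float32)*1000))
# held foot
m=(Z>.2)&(Z<.30)&(cv2.cvtColor(a,cv2.COLOR_RGB2HSV)[...,1]>110);q=P[m];print(len(q),q.mean(0) if len(q) else 0)
E
```

```text
clock: 6.58
tool_pos: [0.5929, -0.0293, 0.2501]
orientation: [-0.0, 0.997, -0.081, -0.0]
force: [0.1, -0.6, -1.2]
grip_width: 0.025
grip_force: 39.4
tcp [ 0.5929 -0.0293  0.2501] xang -9.3 zax [-0.  0. -1.] t 6.575 w 0.025 gf 39.4 F [ 0.1 -0.6 -1.2]
travel [  7.3 140.4  10. ] turn 0.000
8444 [ 0.57748083 -0.17246609 -0.02037598] 0.000500021226895233 0.07233057527634454
3343 ((577.6823120117188, -172.7553253173828), 92.53653717041016)
7688 [ 0.60568388 -0.03065116  0.25403836]
```

View pics/w3.png

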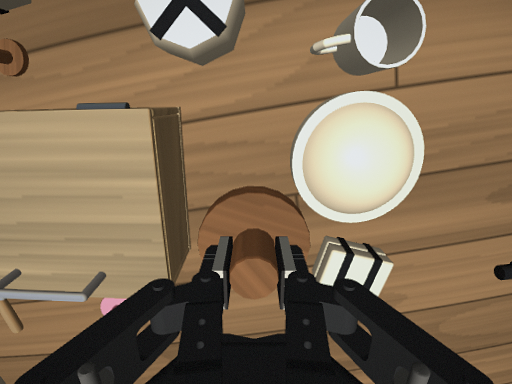

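The wrist view shows the dome at (358,157) and the held foot at (254,235). I'll check where the disc sits in the hand with the same picture, then go above the crown.

Run:
```python
from h import *
z=np.load("w3.npz");a,P=z["a"],z["P"];Z=P[...,2]
h=cv2.cvtColor(a,cv2.COLOR_RGB2HSV)
v,u=np.mgrid[0:384,0:512]
m=(Z>.225)&(Z<.254)&(v<245)&(v>180)&(u>190)&(u<315);q=P[m]
print(np.percentile(q[:,2],[5,50,95]))
e=q[abs(q[:,2]-np.median(q[:,2]))<.004]
# outer edge: far rim point per column
E_=[]
for c in range(203,306,3):
    r=np.where(m[:,c])[0]
    if len(r):E_.append(P[r[0],c])
E_=np.array(E_);A=np.c_[2*E_[:,:2],np.ones(len(E_))];s=np.linalg.lstsq(A,(E_[:,:2]**2).sum(1),rcond=None)[0]
print("disc centre",s[:2],np.sqrt(s[2]+s[:2]@s[:2]),"tilt fit",np.linalg.lstsq(np.c_[e[:,:2],np.ones(len(e))],e[:,2],rcond=None)[0])
go([.5775,-.172,.20],-9.3)
```

```text
[0.23602688 0.24381604 0.24686587]
disc centre [ 0.59234564 -0.0285969 ] 0.034858571687060136 tilt fit [-0.02282686  0.00375328  0.25787165]
tcp [ 0.593  -0.0291  0.2501] xang -9.28 zax [-0.  0. -1.] t 6.625 w 0.0245 gf 39.4 F [ 0.2  0.3 -1.7]
travel [  7.8 143.6  50.1] turn 0.000
```

```bash
python3 -m handwheel '{"hand":[-1,-1,-1,-1,-1,-1,-1,-1,-1],"travel":[[1,20,0],[2,35,0],[2,40,15],[2,34,30],[1,15,30],[0,0,30],[0,0,15],[0,0,0],[0,0,0]],"turn":[0,0,0,0,0,0,0,0,0]}' 40
python3 -c "
from h import *
go([.5778,-.1722,.093],-9.3)"
```

```text
clock: 7.75
tool_pos: [0.5782, -0.1737, 0.1317]
orientation: [0.0, 0.997, -0.081, 0.001]
force: [0.6, 0.1, -1.3]
grip_width: 0.0248
grip_force: 39.5
tcp [ 0.5782 -0.1737  0.1317] xang -9.32 zax [ 0.002 -0.001 -1.   ] t 7.75 w 0.0248 gf 39.5 F [ 0.6  0.1 -1.3]
travel [-0.7 -1.4 38.7] turn -0.000
```

```bash
python3 -m handwheel '{"hand":[-1,-1,-1,-1,-1,-1,-1],"travel":[[-0.5,-1,15],[0,0,10],[0,0,6],[0,0,3],[0,0,2],[0,0,0],[0,0,0]],"turn":[0,0,0,0,0,0,0]}' 40
python3 -c "
from h import *
go([.5778,-.1722,.093],-9.3)"
```

```text
clock: 8.62
tool_pos: [0.5773, -0.1725, 0.0945]
orientation: [0.0, 0.997, -0.082, 0.0]
force: [0.0, 0.8, -0.8]
grip_width: 0.0248
grip_force: 39.5
tcp [ 0.5773 -0.1725  0.0945] xang -9.36 zax [ 0. -0. -1.] t 8.625 w 0.0248 gf 39.5 F [ 0.   0.8 -0.8]
travel [ 0.4 -0.4  1.5] turn -0.001
```

```bash
python3 -m handwheel '{"hand":[-1,-1,-1,-1],"travel":[[0,0,1],[0,0,1],[0,0,0],[0,0,0]],"turn":[0,0,0,0]}' 40
python3 -c "
from h import *
go([.5778,-.1722,.093],-9.3)"
```

```text
clock: 9.12
tool_pos: [0.5772, -0.1725, 0.0923]
orientation: [-0.0, 0.997, -0.082, 0.0]
force: [0.4, 0.9, -1.9]
grip_width: 0.0249
grip_force: 39.5
tcp [ 0.5772 -0.1725  0.0923] xang -9.35 zax [ 0.  0. -1.] t 9.125 w 0.0249 gf 39.5 F [ 0.4  0.9 -1.9]
travel [ 0.5 -0.3 -0.7] turn -0.001
```

```bash
python3 -m handwheel '{"hand":[-1,-1,-1],"travel":[[0,0,1],[0,0,0],[0,0,0]],"turn":[0,0,0]}' 40;echo; python3 -m handwheel '{"hand":[-1,-1,-1],"travel":[[0,0,1],[0,0,0],[0,0,0]],"turn":[0,0,0]}' 40
```

```text
clock: 9.5
tool_pos: [0.5773, -0.1726, 0.0917]
orientation: [0.0, 0.997, -0.082, 0.0]
force: [-0.7, -0.2, 3.1]
grip_width: 0.0246
grip_force: 39.9

clock: 9.88
tool_pos: [0.5775, -0.1726, 0.0916]
orientation: [0.0, 0.997, -0.081, 0.001]
force: [-2.5, 1.7, 9.4]
grip_width: 0.0251
grip_force: 40.7
```

Contact. I'll ease off 1 mm, open gradually, and rise.

```bash
python3 -m handwheel '{"hand":[-1,-1,-0.35,-0.3,-0.2,-0.1,0.1,0.3,0.5,0.5],"travel":[[0,0,-1.2],[0,0,0],[0,0,0],[0,0,0],[0,0,0],[0,0,0],[0,0,0],[0,0,0],[0,0,0],[0,0,0]],"turn":[0,0,0,0,0,0,0,0,0,0]}' 20;echo;  python3 -m handwheel '{"hand":[0.6,0.6,0.6,0.6,0.6,0.6],"travel":[[0,0,-5],[0,0,-20],[0,0,-40],[0,0,-50],[0,0,-40],[0,0,0]],"turn":[0,0,0,0,0,0]}'
python3 - <<'E'
from h import *
go([.523,.226,.25],80.7)
a,P=cloud("wrist");save("w4",a);Z=P[...,2]
h=cv2.cvtColor(a,cv2.COLOR_RGB2HSV)
m=(Z>.06)&(Z<.13)&(np.hypot(P[...,0]-.5775,P[...,1]+.1725)<.05)&(h[...,1]>110);q=P[m]
t=q[q[:,2]>.11];print(len(t),t.mean(0));d=q[(q[:,2]>.076)&(q[:,2]<.095)]
print(cv2.minEnclosingCircle(d[:,:2].astype(np.float32)*1000),np.linalg.lstsq(np.c_[d[:,:2],np.ones(len(d))],d[:,2],rcond=None)[0])
E
```

```text
clock: 11.12
tool_pos: [0.5772, -0.1725, 0.0915]
orientation: [-0.0, 0.997, -0.082, 0.0]
force: [-0.2, 0.0, 0.2]
grip_width: 0.0638
grip_force: 0.0

clock: 11.88
tool_pos: [0.5781, -0.1729, 0.2502]
orientation: [0.001, 0.997, -0.081, 0.003]
force: [0.4, 0.5, -0.7]
grip_width: 0.0684
grip_force: 0.0
tcp [ 0.5781 -0.1729  0.2502] xang -9.34 zax [ 0.006 -0.003 -1.   ] t 11.875 w 0.0684 gf 0.0 F [ 0.4  0.5 -0.7]
travel [-119.1 -384.6   -1.4] turn -1.572
469 [ 0.57825772 -0.17207181  0.11885187]
((577.424072265625, -171.94873046875), 34.67532730102539) [ 0.00292723 -0.00309637  0.0834173 ]
```

View pics/w4.png

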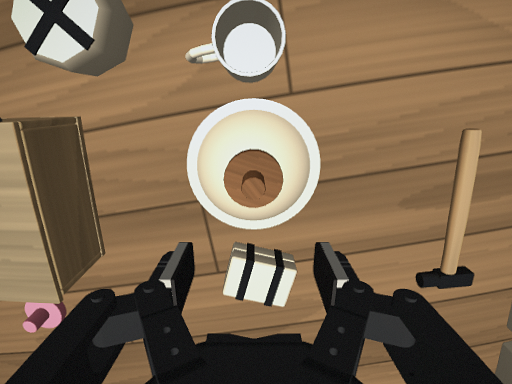

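The foot stands level (254,178) on the crown. Now to the handle.

```bash
python3 -m handwheel '{"hand":[1,1,1,1,1,1,1,1,1,1,1,1,1,1,1,1,1,1,1,1],"travel":[[-6,-20,0],[-12,-40,0],[-15,-45,0],[-15,-50,0],[-15,-50,0],[-15,-50,0],[-15,-50,0],[-15,-45,0],[-11,-35,0],[0,0,0],[0,0,0],[0,0,0],[0,0,0],[0,0,0],[0,0,0],[0,0,0],[0,0,0],[0,0,0],[0,0,0],[0,0,0]],"turn":[0,0,0,0,0,0,0,0,0,-0.175,-0.175,-0.175,-0.175,-0.175,-0.175,-0.175,-0.175,-0.172,0,0]}'
python3 - <<'E'
from h import *
go([.523,.226,.14],80.7)
a,P=cloud("wrist");save("w5",a);Z=P[...,2]
h=cv2.cvtColor(a,cv2.COLOR_RGB2HSV)
m=(Z>.150)&(Z<.172)&(h[...,1]<80)&(np.hypot(P[...,0]-.523,P[...,1]-.226)<.075);q=P[m]
print("bar",len(q),np.median(q,0),cv2.minAreaRect(q[:,:2].astype(np.float32)*1000),q[:,2].max())
m=(abs(Z-.119)<.005)&(np.hypot(P[...,0]-.6,P[...,1]-.212)<.2);q=P[m];print("lid",len(q),cv2.minAreaRect(q[:,:2].astype(np.float32)*1000),np.median(q[:,2]))
E
```

```text
clock: 14.42
tool_pos: [0.5218, 0.2272, 0.246]
orientation: [-0.0, 0.763, 0.647, -0.0]
force: [0.8, -0.4, -0.3]
grip_width: 0.0855
grip_force: 0.0
tcp [0.5218 0.2272 0.246 ] xang 80.56 zax [-0.001 -0.    -1.   ] t 14.425 w 0.0855 gf 0.0 F [ 0.8 -0.4 -0.3]
travel [ -0.9   1.5 106. ] turn -0.002
bar 1382 [0.52411525 0.23310986 0.16320767] ((522.7184448242188, 224.69676208496094), (118.27857208251953, 9.674068450927734), 80.83263397216797) 0.16586761406404382
lid 49887 ((601.090576171875, 210.53012084960938), (269.6964111328125, 230.0507354736328), 80.4305419921875) 0.1191512585051559
```

View pics/w5.png

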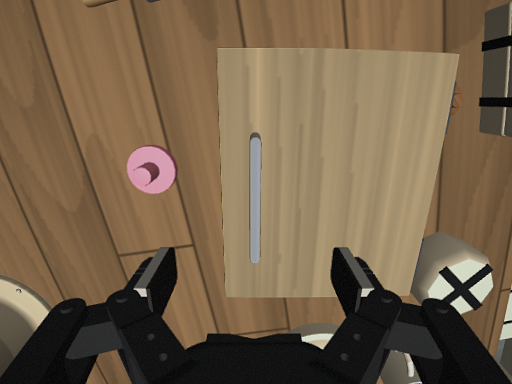

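The bar is at (255,200), midway between the fingers. I'll descend, grip, and work out the arc steps.

```bash
python3 -m handwheel '{"hand":[1,1,1,1,1,1,-1,-1,-1,-1,-1,-1,-1,-1],"travel":[[-1,1,20],[0,0,30],[0,0,30],[0,0,17],[0,0,9],[0,0,0],[0,0,0],[0,0,0],[0,0,0],[0,0,0],[0,0,0],[0,0,0],[0,0,0],[0,0,0]],"turn":[0,0,0,0,0,0,0,0,0,0,0,0,0,0]}' 40
python3 - <<'E'
from h import *
go([.5227,.2255,.14],80.7)
t=np.radians(14.46+np.r_[0:61:3]);r=196.2
print(np.c_[np.diff(-r*np.cos(t)),-np.diff(r*np.sin(t))].round(1).tolist())
E
```

```text
clock: 16.23
tool_pos: [0.5225, 0.2257, 0.1407]
orientation: [-0.001, 0.762, 0.648, -0.001]
force: [-4.5, -0.1, 5.1]
grip_width: 0.0086
grip_force: 39.1
tcp [0.5225 0.2257 0.1407] xang 80.72 zax [-0.002 -0.    -1.   ] t 16.225 w 0.0086 gf 39.1 F [-4.5 -0.1  5.1]
travel [-0.2  0.2  0.7] turn 0.000
[[2.8, -9.9], [3.3, -9.7], [3.8, -9.5], [4.3, -9.3], [4.8, -9.1], [5.3, -8.8], [5.7, -8.5], [6.2, -8.2], [6.6, -7.9], [7.0, -7.5], [7.4, -7.1], [7.7, -6.7], [8.1, -6.3], [8.4, -5.9], [8.7, -5.4], [9.0, -5.0], [9.2, -4.5], [9.5, -4.0], [9.6, -3.5], [9.8, -3.0]]
```

```bash
python3 -m handwheel '{"hand":[-1,-1,-1,-1,-1,-1,-1,-1,-1,-1,-1,-1],"travel":[[0,2.8,-9.9],[0,3.3,-9.7],[0,3.8,-9.5],[0,4.3,-9.3],[0,4.8,-9.1],[0,5.3,-8.8],[0,5.7,-8.5],[0,6.2,-8.2],[0,6.6,-7.9],[0,7,-7.5],[0,0,0],[0,0,0]],"turn":[0,0,0,0,0,0,0,0,0,0,0,0]}' 40
cat >> h.py <<'E'
def lid():
    "lid angle from bar position (grip assumed on bar)"
    p=observe()["tool_pos"]+[0,0,.019]; u=np.array([np.cos(np.radians(-9.3)),np.sin(np.radians(-9.3))])
    hx=np.array([.5227,.2255])@u+.19
    print("r",np.hypot(hx-p[:2]@u,p[2]-.11),"ang",np.degrees(np.arctan2(p[2]-.11,hx-p[:2]@u))-14.46)
E
python3 -c "
from h import *
lid();go([.6586,.2035,.280],80.7)"
```

```text
clock: 17.73
tool_pos: [0.5713, 0.2175, 0.2308]
orientation: [-0.0, 0.762, 0.648, -0.001]
force: [-13.1, -2.4, 9.8]
grip_width: 0.0084
grip_force: 39.4
r 0.1984019584198962 ang 30.34427332504091
tcp [0.5713 0.2175 0.2308] xang 80.74 zax [-0.002 -0.    -1.   ] t 17.725 w 0.0084 gf 39.4 F [-13.1  -2.4   9.8]
travel [  0.2  88.4 -49.3] turn 0.001
```

Half way. There is a light outward radial force (~16 N), so I shift out about 2 mm and continue.

```bash
python3 -m handwheel '{"hand":[-1,-1,-1,-1,-1,-1,-1,-1],"travel":[[0,-1.5,-1.5],[0,7.4,-7.1],[0,7.7,-6.7],[0,8.1,-6.3],[0,8.4,-5.9],[0,8.7,-5.4],[0,0,0],[0,0,0]],"turn":[0,0,0,0,0,0,0,0]}' 40
python3 -c "
from h import *
lid();go([.6586,.2035,.280],80.7)"
```

```text
clock: 18.73
tool_pos: [0.6112, 0.2108, 0.2639]
orientation: [0.001, 0.762, 0.647, 0.001]
force: [-6.9, -2.8, 6.7]
grip_width: 0.0085
grip_force: 39.5
r 0.19992702395725145 ang 45.41642319800587
tcp [0.6112 0.2108 0.2639] xang 80.69 zax [ 0.002 -0.    -1.   ] t 18.725 w 0.0085 gf 39.5 F [-6.9 -2.8  6.7]
travel [  0.5  48.  -16. ] turn -0.000
```

```bash
python3 -m handwheel '{"hand":[-1,-1,-1,-1,-1,-1,-1,-1],"travel":[[0,0,-1.5],[0,9,-5],[0,9.2,-4.5],[0,9.5,-4],[0,9.6,-3.5],[0,9.8,-3],[0,0,0],[0,0,0]],"turn":[0,0,0,0,0,0,0,0]}' 40
python3 - <<'E'
from h import *
lid();go([.6586,.2035,.280],80.7)
a,P=cloud("side");save("s6",np.vstack([a]))
np.savez("s6.npz",a=a,P=P)
b,Q=cloud("scene");np.savez("q6.npz",a=b,P=Q)
u=np.array([np.cos(np.radians(-9.3)),np.sin(np.radians(-9.3))])
for I,W in((a,P),(b,Q)):
    h=cv2.cvtColor(I,cv2.COLOR_RGB2HSV)
    al=W[...,:2]@u;la=W[...,:2]@np.array([-u[1],u[0]])
    hx=np.array([.5227,.2255])@u+.19;hl=np.array([.5227,.2255])@np.array([-u[1],u[0]])
    m=(W[...,2]>.14)&(W[...,2]<.33)&(abs(la-hl)>.065)&(abs(la-hl)<.135)&(hx-al>-.03)&(hx-al<.16)&(h[...,1]>50)
    x=(hx-al)[m];z=W[...,2][m]
    if len(x)>50: 
        l=cv2.fitLine(np.c_[x,z].astype(np.float32),cv2.DIST_HUBER,0,.01,.01).ravel();print(len(x),"lid ang",np.degrees(np.arctan(l[1]/l[0])),l)
    f=(W[...,2]>.11)&(np.hypot(W[...,0]-.5775,W[...,1]+.1725)<.03);print("foot",f.sum(),W[f].mean(0))
E
```

```text
clock: 19.73
tool_pos: [0.6577, 0.203, 0.2849]
orientation: [0.001, 0.762, 0.647, 0.001]
force: [-3.3, -3.2, 5.7]
grip_width: 0.0078
grip_force: 40.1
r 0.2010135636993475 ang 60.215052600425075
tcp [0.6577 0.203  0.2849] xang 80.67 zax [ 0.003 -0.001 -1.   ] t 19.725 w 0.0078 gf 40.1 F [-3.3 -3.2  5.7]
travel [0.6 0.8 4.9] turn -0.001
1352 lid ang 60.14236 [0.49784663 0.8672651  0.06829382 0.23054016]
foot 36 [ 0.57573536 -0.16631058  0.1159631 ]
1280 lid ang 59.72873 [0.50409454 0.8636485  0.05419319 0.22103792]
foot 42 [ 0.57881457 -0.17100146  0.11902133]
```

View pics/s6.png

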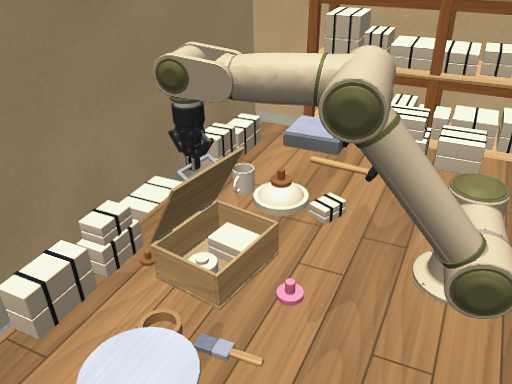

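The side view shows the lid open at 60° and held (200,165), with the foot upright on the dome (281,178). I'll firm the grip, dwell, and check it's steady before handing in.

```bash
python3 -m handwheel '{"hand":[-1,-1,-1,-1,-1,-1,-1,-1,-1,-1,-1,-1],"travel":[[0,0,0],[0,0,0],[0,0,0],[0,0,0],[0,0,0],[0,0,0],[0,0,0],[0,0,0],[0,0,0],[0,0,0],[0,0,0],[0,0,0]],"turn":[0,0,0,0,0,0,0,0,0,0,0,0]}' 60
python3 - <<'E'
from h import *
lid()
b,W=cloud("side")
u=np.array([np.cos(np.radians(-9.3)),np.sin(np.radians(-9.3))]);n=np.array([-u[1],u[0]])
h=cv2.cvtColor(b,cv2.COLOR_RGB2HSV);al=W[...,:2]@u;la=W[...,:2]@n
c=np.array([.5227,.2255]);hx=c@u+.19;hl=c@n
m=(W[...,2]>.14)&(W[...,2]<.33)&(abs(la-hl)>.065)&(abs(la-hl)<.135)&(hx-al>-.03)&(hx-al<.16)&(h[...,1]>50)
l=cv2.fitLine(np.c_[(hx-al)[m],W[...,2][m]].astype(np.float32),cv2.DIST_HUBER,0,.01,.01).ravel();print("lid",np.degrees(np.arctan(l[1]/l[0])))
E
```

```text
clock: 21.32
tool_pos: [0.6576, 0.203, 0.2849]
orientation: [0.001, 0.762, 0.647, 0.001]
force: [-3.5, -3.3, 5.0]
grip_width: 0.0078
grip_force: 58.6
r 0.2010461240730348 ang 60.18112003510867
lid 60.421764
```

Steady at 60°, so I'm handing in.

```bash
python3 -c "
from station import *
print(sign_off())"
```

```text
the job is handed in; nothing more can be done
None
```

The foot block stands upright on the crown of the domed mould, and the gripper is holding the chest lid open at about 60°; I handed the job in at about 21 s, and no verdict came back.

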